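# Clear the shoe-mending basin and open the cleaner bottle

### The arm

A 6-joint arm with a two-finger parallel gripper is mounted at the origin on the work surface. World frame = base frame: x ahead of the robot, y to its left, z up, the work surface at z = 0. Lengths are in mm, angles in degrees, forces in N, time in s.
With the tool pointing down it reaches from about 350 to 850 mm from the base axis. Payload 8.1 kg.
Tool frame: the origin (TCP) lies on the front face of the gripper's body, between the roots of the fingers; the fingertips stand r.finger_overhang ahead of it and the grasp point (between the pads) lies 54 mm ahead of it (r.finger_overhang is the distance from the TCP to the fingertips, in mm); y points along the fingers, z is the direction in which the jaws open and shut, and the axes are right-handed (so a half turn about y gives the same grasp; the last joint's range is limited). The gripper opens to 85 mm and grips with 20 to 120 N. Pads are 22 mm wide; open, the fingers measure 114 mm over their backs; the gripper's body (76 mm by 85 mm) begins 54 mm behind the grasp point. The pads swing forward as they close: fully open they stand 13 mm farther back than shut.
Start: joints at [68.503, 7.471, 85.268, -0, 87.261, -4.893], TCP at [171.435, 574.992, 303.892] pointing down, gripper open.
Joint ranges: [-169.43, 169.43], [-51.17, 129.36], [1.28, 143.12], [-76.62, 256.62], [0, 156.53], [-152.29, 152.29]. Speed limits (degrees/s): [136.94, 136.94, 159.86, 180, 180, 180].

### API

Orientations are given as [roll, pitch, yaw] about the fixed x, y, z axes, in that order (R = Rz(yaw) Ry(pitch) Rx(roll)).
In Python, from bench import r gives the robot as it stands. The module is installed in compiled form; this text tells all that it offers.
- The arm moves only by the tool arm_command, never from a script. Its argument "increments" is a list of rows, each a list of 6 numbers: the shift along the tool's x, y, z in m, then the turn, a rotation vector about the tool's x, y, z in rad. In form: [[tx, ty, tz, wx, wy, wz], ...]. A call has exactly 10 rows; each row is the pose to reach, as a shift and turn from the pose commanded when the call began, along the tool's axes at that moment; what a row does not reach only later rows make up. A row lasts 1/8 s, in which the tool goes at most 62.5 mm and 10.7 degrees, less where a joint would pass 70% of its speed; a pose out of reach is approached as far as the arm can. A call with a gripper value outside its range is refused whole. "jaw" is the gripper's target within -1 to 1 (shut at 1, half-way at 0, fully open at -1), set as the call begins (left out, the last holds). The fingers move at their own pace and stop on an object; "force" is the grip in N (left out, the last holds). Time passes only in rows, so rows that repeat a pose let the fingers close, or fill a call up. It gives the time, the measured TCP pose, the force and the opening at its end, in the units of the state.
- r.sense(): the state, without advancing time (a new reading comes with each control period).
- r.snapshot(name): name is "scene" or "top"; returns the picture (420x560x3 uint8, red, green, blue); there is no depth.
- r.camera_model(name): a dict with "intrinsics" (3x3 intrinsics, pixels), "cam_to_world" (4x4, takes a point from camera to world coordinates). Camera axes: x right, y down, z forward; pixel columns grow to the right and rows downward; lengths in mm; the calibration is good to about 2 mm. A picture is of the moment at which its call begins. camera_model takes no time and is no camera call.
- r.hand_in(): hands the job in, once; it reports no verdict.
Trained networks look in the newest picture that a camera, given by its name, has taken for a name from the list of things; names that differ only in an ending like _2 or _b are one class to them, and where a whole thing is asked for, a point or a joint stands for the part that bears it (a point fixed in the world has none). Each returns a list of dicts, best first, with "conf" (0 to 1); they miss things now and then, are a little off and sometimes report something else, mostly with a low value. They report only what shows in the picture. A call takes as long as a camera call. They do not tell look-alikes from the thing itself.
- r.trace(camera, target): "mask" (420x560 bool, what is visible of it) and "position" ([column, row] in pixels, amid what is visible of it).
- r.spot_point(camera, target): "position" ([column, row] in pixels: a listed point, or the origin of a listed thing).
The state is a dict: "time": time; "joint_pos": joint angles; "qd": joint speeds; "joint_efforts": joint torques, N m; "tool_pos": TCP position; "tcp_rot": TCP orientation; "ft_force": force on the tool from outside, world axes, zero at the start; "wrist_torque": the same for the moment, N m; "finger_gap": finger opening in mm.
Only numpy, scipy, OpenCV 4.12 (cv2) and the standard library are available. Lean on these libraries where they do the work, as an engineer would, in place of code of your own. Each camera call takes 0.05 s, during which the arm holds its last target.

### The job

Use the scraper block, held in the gripper, to wipe all three leather heel chips off the flat top of the upturned basin onto the table (don't touch the chips with the fingers), then stand the block back on top of the basin. After that press the safety cap of the cleaner bottle down, twist it anticlockwise until it is free, and finish while still holding the cap in the gripper, level, straight above the bottle and about 8 cm clear of its neck. Leave the other things on the basin and the table where they are.

Things in the scene. Friction and masses are not known exactly. Their poses are not given: they have to be found in the camera images.
- basin: Green enamel wash basin upside down, fixed. Origin on the table at its centre, z up. Flat round top 100 mm above the origin, radius 166 mm; sides slope out to 210 mm radius at the table. Last and tin stand on the top's +x part (over 70 mm from the centre along basin x), the block near its +y edge, the chips between x -75 and +25 mm, from the block to the free -y edge: wipe them off that edge.
- block_grip (a point): Wooden scraper block with flat rubber foot, loose on the basin's top, 0.16 kg. Foot 120 x 36 mm (x, y), 30 mm high; gripping rib 90 x 24 mm (x, y) up to 70 mm above the underside. This point: middle of the rib, 50 mm above the underside; x along the length, z up. Pinch the rib across its 24 mm (y).
- block: The scraper block; origin at the centre of its underside, axes as block_grip.
- chip0_center (a point): Centre of a loose chip of hard tan heel leather, 28 x 19 x 9 mm, 11 g, lying on the basin's top.
- chip1_center (a point): Centre of a loose chip of hard tan heel leather, 24 x 22 x 9 mm, 11 g, lying on the basin's top.
- chip2_center (a point): Centre of a loose chip of hard tan heel leather, 30 x 17 x 9 mm, 11 g, lying on the basin's top.
- chip0: The first chip (origin at its underside).
- chip1: The second chip (origin at its underside).
- chip2: The third chip (origin at its underside).
- bottle: White round cleaner bottle, 84 mm in diameter, in a 110 mm square, 50 mm high wooden rack fixed to the table; it cannot move. Origin on the table under its axis, z up. From 100 mm up it narrows to a collar of 24.5 mm radius at 134 mm; the thinner neck above is hidden in the cap. It may stand nearer to or farther from the basin than the jar.
- bottle_mouth (a point): Top of the bottle's fixed neck, on the axis, 163 mm above the table (inside the cap while that is on). A grey sprung seal sticks out 10 to 13 mm above it.
- cap_center (a point): Ribbed grey round push-and-turn safety cap on the bottle, 50 mm in diameter, 36 mm high, 30 g; grip it across any diameter. This point: on its axis, half-way up, 161 mm above the table while locked; z up. Pressed down 5 mm or more (best 6 to 7, it stops at 9) it turns anticlockwise seen from above; keep pressing for some 70 to 90 degrees, then lift it straight off.
- cap: The safety cap; origin at the centre of its lower edge. Two inner lugs lock it. A spring pushes it up with 5 N, 10 N at 4 mm and 13 N at 7 mm of press. It is free after 55 degrees of turn and meets a stop at about 125. 20 mm of lift clears the lugs, 35 mm clears the seal.
- last: Bystander: steel shoe last, a foot-shaped plate 159 mm long, sole up, on a short stem with a round foot, 74 mm high, 1.3 kg, on the far (+x) part of the basin's top. Origin at its underside.
- tin: Bystander: flat round steel polish tin, 64 mm in diameter, 27 mm high, on the far right (+x, -y) part of the basin's top. Origin at its underside.
- jar: Bystander: glass jar with a plain steel lid, 72 mm in diameter, 100 mm high, on the table near the bottle. Origin at its underside.
- horn: Bystander: beige plastic shoe horn, 190 mm long, flat on the table. Origin at its underside.
- brush: Bystander: wooden shoe brush, 150 x 50 x 40 mm, on the table on the left. Origin at its underside.
- mug: Bystander: white mug, 80 mm in diameter, 85 mm high, on the table beyond the basin and bottle. Origin at its underside.
Not all that is in view belongs to the job. What is shaped like the block but yellow is not meant.

How it is judged:
By the outcome, as a careful person would: the job done as asked, in the order asked, and still so for the second after the job is handed in, while the arm keeps its last pose, push and grip.
It also fails if it takes over 58 s, if anything falls off the work surface, if the arm or the gripper's body presses on something with over 40 N, if the wrist force passes 120 N, or if a joint passes its speed limit or range.

## Working session

There is one attempt and no reset: what is moved stays moved. The work goes in short steps, Python scripts to look and compute and a tool call to move; the robot and the scene stay as the last step left them, time stands still between calls to the robot, and variables do not carry over. Pictures are saved under pics/ and viewed, and the job is handed in when it is done.

Besides the shell and the picture viewer there is one more tool, called after ">>>" by a JSON object that holds its "method" and its "body". arm_command: Moves the arm, as the interface text tells. Its arguments: {"type":"object","properties":{"increments":{"type":"array","items":{"type":"array","items":{"type":"number"}}},"jaw":{"type":"number"},"force":{"type":"number"}},"required":["increments"]}

```bash
ls; mkdir -p pics
python3 - <<'E'
from bench import r
import cv2,numpy as np
print(r.sense(), r.finger_overhang)
for n in ("scene","top"):
    im=r.snapshot(n); cv2.imwrite(f"pics/{n}0.png",im[:,:,::-1])
    c=r.camera_model(n); print(n,np.round(c["intrinsics"],1).tolist(),np.round(c["cam_to_world"],3).tolist())
E
```

```text
pics
{'time': 0.0, 'joint_pos': array([ 6.85036790e+01,  7.51553737e+00,  8.53312097e+01,  8.48673830e-04,
        8.72608416e+01, -4.89225615e+00]), 'qd': array([ 0.06497837, -0.01602718,  0.06621076, -0.03782368, -0.01993364,
        0.06937399]), 'joint_efforts': array([-1.12424110e-03, -5.69388592e+01, -5.00563502e+01, -3.72679497e-04,
        1.46585639e-02, -3.54237429e-06]), 'tool_pos': array([171.26422142, 574.59540715, 302.82132482]), 'tcp_rot': array([-9.01071245e+01,  1.00199419e-02, -1.66041156e+01]), 'ft_force': array([ 0.4057917 ,  0.07977518, -0.32893772]), 'wrist_torque': array([-0.02019226,  0.00744647,  0.02910425]), 'finger_gap': 85.689654504855} 72.6
scene [[498.5, 0.0, 280.0], [0.0, 498.5, 213.1], [0.0, 0.0, 1.0]] [[0.744, 0.532, -0.403, 1071.68], [0.668, -0.583, 0.463, -605.663], [0.011, -0.614, -0.79, 1276.154], [0.0, 0.0, 0.0, 1.0]]
top [[399.4, 0.0, 277.3], [0.0, 399.4, 212.7], [0.0, 0.0, 1.0]] [[0.011, -0.991, 0.137, 265.519], [-1.0, -0.015, -0.023, 108.016], [0.025, -0.136, -0.99, 1557.537], [0.0, 0.0, 0.0, 1.0]]
```

View pics/scene0.png

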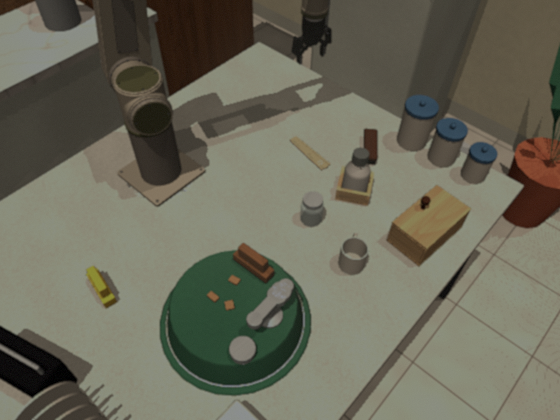

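View pics/top0.png

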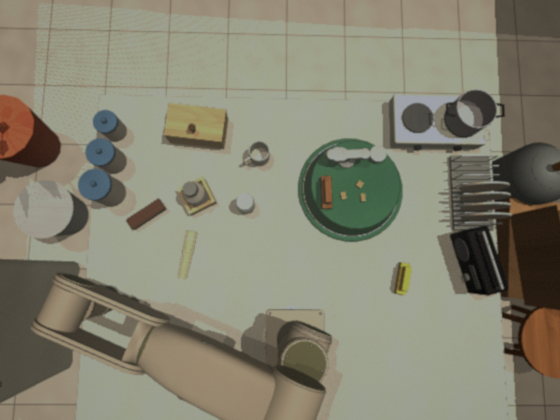

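The scene picture shows the red-brown block at (254,262), chips at (234,280), (213,296) and (229,305), and the bottle at (357,165) with the jar at (312,208). In the top picture the block is at (327,192), the chips are at (344,195), (360,184) and (363,197), and the bottle is at (192,192). The yellow decoy stands off to the side. Next I'll run the detectors.

```bash
cat > h.py <<'E'
import numpy as np, cv2
from bench import r
C={n:r.camera_model(n) for n in("scene","top")}
def ray(n,p):
    c=C[n];K=np.array(c["intrinsics"]);T=np.array(c["cam_to_world"])
    d=T[:3,:3]@np.linalg.solve(K,[p[0],p[1],1]);return T[:3,3],d
def atz(n,p,z):
    o,d=ray(n,p);return o+d*(z-o[2])/d[2]
def tri(a,b):
    (o1,d1),(o2,d2)=ray("scene",a),ray("top",b)
    s=np.linalg.lstsq(np.c_[d1,-d2],o2-o1,rcond=None)[0]
    A,B=o1+s[0]*d1,o2+s[1]*d2;return (A+B)/2,np.linalg.norm(A-B)
def proj(n,P):
    c=C[n];T=np.linalg.inv(c["cam_to_world"]);q=np.array(c["intrinsics"])@(T[:3,:3]@np.array(P)+T[:3,3]);return q[:2]/q[2]
E
python3 - <<'E'
from h import *
Z=dict(basin=0,block_grip=150,block=100,chip0_center=104.5,chip1_center=104.5,chip2_center=104.5,bottle_mouth=163,cap_center=161,last=100,tin=100)
for t,z in Z.items():
    out=[]
    for n in("scene","top"):
        d=r.spot_point(n,t)[:3]
        for e in d: print(t,n,round(e["conf"],2),np.round(e["position"],1),np.round(atz(n,e["position"],z),1))
        if d: out.append(d[0]["position"])
    if len(out)==2: P,e=tri(*out);print("   tri",np.round(P,1),round(e,1))
print(r.sense()["time"])
E
```

```text
basin scene 0.75 [233.8 318.7] [ 573.3 -221.1    0. ]
basin top 0.92 [352.2 187. ] [ 588.6 -226.5    0. ]
basin top 0.37 [191.7 189.3] [569.  410.5   0. ]
   tri [ 582.7 -224.6   19. ] 5.9
block_grip scene 0.93 [ 99.9 276.9] [ 291.6 -415.9  150. ]
block_grip scene 0.56 [248.6 258.7] [ 537.5 -116.8  150. ]
block_grip scene 0.35 [237.6 282.3] [ 566.7 -187.6  150. ]
block_grip top 0.85 [326.7 192.2] [ 537.  -101.8  150. ]
block_grip top 0.61 [406.3 280.3] [ 227.4 -380.   150. ]
   tri [ 451.9 -262.3  275.6] 377.4
block scene 0.61 [102.8 293. ] [ 303.4 -431.6  100. ]
block scene 0.57 [249.8 266.5] [ 534.  -111.1  100. ]
block top 0.89 [322.5 195.5] [533.9 -93.6 100. ]
block top 0.72 [399.7 276.8] [ 238.4 -373.6  100. ]
   tri [ 451.6 -265.1  215.8] 393.4
chip0_center scene 0.65 [235.3 283.7] [ 544.8 -177.9  104.5]
chip0_center top 0.38 [343.1 198.5] [ 523.  -169.5  104.5]
   tri [ 530.3 -171.4   78.4] 8.2
chip1_center scene 0.53 [228.2 302.6] [ 570.9 -230.1  104.5]
chip1_center top 0.53 [357.6 183.3] [ 581.3 -224.5  104.5]
chip1_center top 0.3 [183.5 253.4] [313.3 410.1 104.5]
   tri [ 5
[... 258 characters left out ...]
.97 [364.  156.5] [547.3 389.  163. ]
bottle_mouth top 0.72 [189.  194.7] [517.7 387.5 163. ]
bottle_mouth top 0.6 [191.1 191.6] [528.9 380.6 163. ]
   tri [530.1 400.  139.8] 21.8
cap_center scene 0.66 [360.3 156.4] [537.6 383.4 161. ]
cap_center top 0.62 [191.2 191.6] [529.3 380.7 161. ]
   tri [533.1 384.4 156. ] 7.6
last scene 0.85 [267.6 316.3] [ 672.  -188.1  100. ]
last scene 0.19 [251.5 256.5] [514.8 -84.4 100. ]
last top 0.67 [343.2 157.2] [ 681.9 -172.5  100. ]
   tri [ 676.7 -180.    96.6] 18.2
tin scene 0.83 [243.7 353.8] [ 696.7 -301.   100. ]
tin scene 0.59 [309.5 153.8] [377.6 333.7 100. ]
tin top 0.62 [373.4 152.8] [ 701.1 -287.6  100. ]
   tri [ 698.9 -294.4   93.4] 13.1
1.1
```

Run:
```python
import cv2
a=cv2.imread("pics/scene0.png")[230:400,150:320];cv2.imwrite("pics/sc_crop.png",cv2.resize(a,None,fx=3.5,fy=3.5,interpolation=cv2.INTER_CUBIC))
a=cv2.imread("pics/top0.png")[130:245,290:410];cv2.imwrite("pics/tp_crop.png",cv2.resize(a,None,fx=5,fy=5,interpolation=cv2.INTER_CUBIC))
```

```text
(no output)
```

View pics/sc_crop.png

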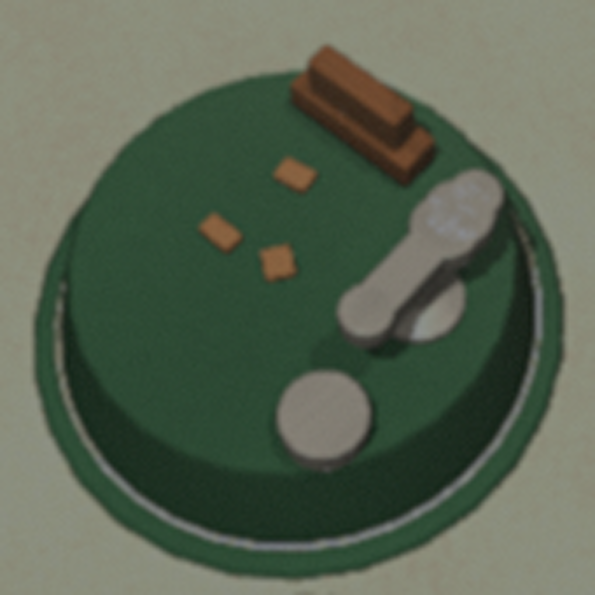

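View pics/tp_crop.png

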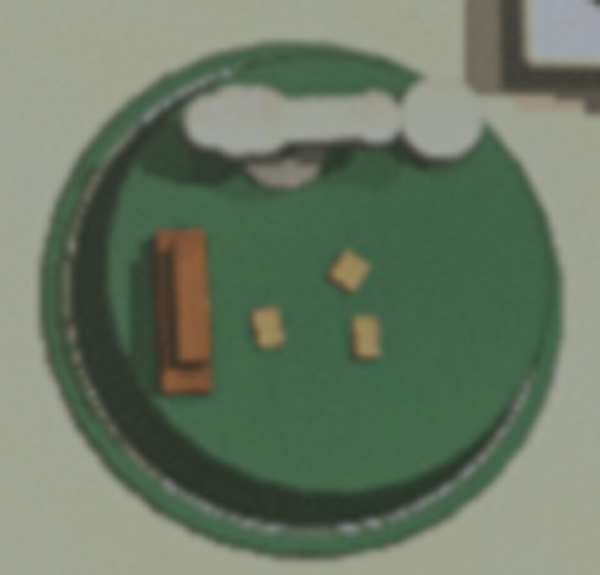

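```bash
cat > fit.py <<'E'
from h import *
from scipy.optimize import minimize
def box(cx,cy,yaw,lx,ly,z0,z1):
    c,s=np.cos(yaw),np.sin(yaw)
    return np.array([[cx+c*a*lx/2-s*b*ly/2,cy+s*a*lx/2+c*b*ly/2,z] for a in(-1,1) for b in(-1,1) for z in(z0,z1)])
def sil(n,parts,S=4):
    m=np.zeros((420*S,560*S),np.uint8)
    for P in parts:
        q=np.array([proj(n,p) for p in P]); h=cv2.convexHull(((q+.5)*S-.5).round().astype(np.int32)); cv2.fillConvexPoly(m,h,255)
    return cv2.resize(m,(560,420),interpolation=cv2.INTER_AREA)/255.
def blockparts(p,zb=100): return [box(p[0],p[1],p[2],120,36,zb,zb+30),box(p[0],p[1],p[2],90,24,zb+30,zb+70)]
def color(im,roi):
    hsv=cv2.cvtColor(im,cv2.COLOR_RGB2HSV);m=((hsv[...,0]<24)|(hsv[...,0]>170))&(hsv[...,1]>75)
    o=np.zeros(m.shape,bool);x0,y0,x1,y1=roi;o[y0:y1,x0:x1]=m[y0:y1,x0:x1];return o
def fit(masks,parts,x0,st):
    def cost(p): return sum(np.abs(sil(n,parts(p))-m).sum()/m.sum() for n,m in masks.items())
    sim=[np.array(x0)]+[np.array(x0)+np.eye(len(x0))[i]*st[i] for i in range(len(x0))]
    o=minimize(cost,x0,method="Nelder-Mead",options=dict(initial_simplex=sim,maxiter=120,xatol=.05,fatol=1e-4));return o.x,o.fun
E
python3 - <<'E'
from fit import *
im={n:cv2.imread(f"pics/{n}0.png")[:,:,::-1].copy() for n in("scene","top")}
M={"scene":color(im["scene"],(230,240,280,285)),"top":color(im["top"],(318,172,335,212))}
for k in M: print(k,M[k].sum())
print("both",fit(M,blockparts,[535,-105,0.],[8,8,.1]))
for k in M: print(k,fit({k:M[k]},blockparts,[535,-105,0.],[8,8,.1]))
for n,roi in(("scene",(200,270,240,312)),("top",(338,176,370,205))):
    m=color(im[n],roi).astype(np.uint8);k,l,s,c=cv2.connectedComponentsWithStats(m)
    for i in range(1,k):
        if s[i,4]>5:print(n,s[i],c[i].round(1),atz(n,c[i],106).round(1))
E
python3 - <<'E'
from h import *
# trace masks
for t in("cap","bottle","basin","last","tin","jar"):
  for n in("scene","top"):
    for e in r.trace(n,t)[:1]:
        ys,xs=np.nonzero(e["mask"]);print(t,n,round(e["conf"],2),xs.min(),xs.max(),ys.min(),ys.max(),len(xs),xs.mean().round(1),ys.mean().round(1))
        np.save(f"m_{t}_{n}.npy",e["mask"])
E
```

```text
scene 880
top 337
both (array([ 5.43112616e+02, -1.04757387e+02,  3.82603656e-03]), np.float64(0.3128441290192905))
scene (array([ 5.40265551e+02, -1.05744066e+02,  2.07036931e-02]), np.float64(0.1806060606060606))
top (array([ 5.44427126e+02, -1.03909636e+02,  6.65937929e-03]), np.float64(0.1231395822423925))
scene [228 275  12  10  79] [233.7 279.5] [ 533.3 -172.2  106. ]
scene [207 291  12  11  78] [212.4 296.1] [ 527.3 -245.   106. ]
scene [224 300  11  10  83] [229.1 304.6] [ 577.5 -233.2  106. ]
top [356 181   7   7  33] [359.  183.8] [ 579.  -229.2  106. ]
top [341 192   5   7  29] [343.1 195. ] [ 535.9 -169.4  106. ]
top [360 194   5   7  29] [362.4 197. ] [ 529.6 -241.2  106. ]
cap scene 0.79 351 368 149 166 250 359.6 157.3
cap top 0.67 178 215 177 214 693 198.4 197.4
bottle scene 0.64 336 372 163 205 1211 354.4 184.3
bottle top 0.89 179 215 177 214 695 198.8 197.2
basin scene 0.87 158 310 251 395 14384 229.6 328.0
basin top 0.84 299 401 139 239 6888 350.7 193.3
last scene 0.71 246 292 280 329 1273 270.4 306.6
last top 0.82 326 370 147 167 587 346.9 155.4
tin scene 0.88 229 254 336 364 587 241.8 350.3
tin top 0.47 370 386 145 162 231 377.7 153.3
jar scene 0.62 300 322 193 226 678 311.2 209.6
jar top 0.77 236 254 193 213 320 245.2 203.3
```

Run:
```python
from fit import *
t=np.linspace(0,2*np.pi,60)
ring=lambda p,R,z:np.c_[p[0]+R*np.cos(t),p[1]+R*np.sin(t),0*t+z]
for R0 in(210,):
  P=lambda p:[np.r_[ring(p,166,100),ring(p,R0,0)]]
  M={n:np.load(f"m_basin_{n}.npy").copy() for n in("scene","top")}
  for n in M:
    a=M[n].astype(np.uint8);c,_=cv2.findContours(a,0,1);c=max(c,key=cv2.contourArea);h=np.zeros_like(a);cv2.fillConvexPoly(h,cv2.convexHull(c),1);M[n]=h.astype(bool)
    print(n,fit({n:M[n]},P,[585,-225],[8,8]))
  print(fit(M,P,[585,-225],[8,8]))
# cap: 
M={"scene":np.load("m_cap_scene.npy")}
P=lambda p:[np.r_[ring(p,25,143),ring(p,25,179)]]
print("cap",fit(M,P,[533,384],[8,8]))
# overlay check
im=cv2.imread("pics/scene0.png");im2=cv2.imread("pics/top0.png")
def crop(im,n,b,f,parts,name):
    x0,y0,x1,y1=b;o=cv2.resize(im[y0:y1,x0:x1],None,fx=f,fy=f,interpolation=cv2.INTER_CUBIC)
    for Pp in parts:
        q=np.array([proj(n,p) for p in Pp]);h=(q+.5-[x0,y0])*f;cv2.polylines(o,[h.round().astype(np.int32)],True,(0,255,255),1)
    cv2.imwrite(name,o)
c=[533,384]
parts=[ring(c,25,179),ring(c,25,143),ring(c,42,100)]
crop(im,"scene",(325,135,390,215),7,parts,"pics/cs.png");crop(im2,"top",(170,165,225,225),8,parts,"pics/ct.png")
```

```text
scene (array([ 577.22851562, -220.39160156]), np.float64(0.0156692251997895))
top (array([ 582.84179688, -218.28515625]), np.float64(0.025304150004945524))
(array([ 579.39331055, -219.31298828]), np.float64(0.05492631739392562))
cap (array([538.3157959 , 378.42956543]), np.float64(0.16702745098039212))
```

View pics/cs.png

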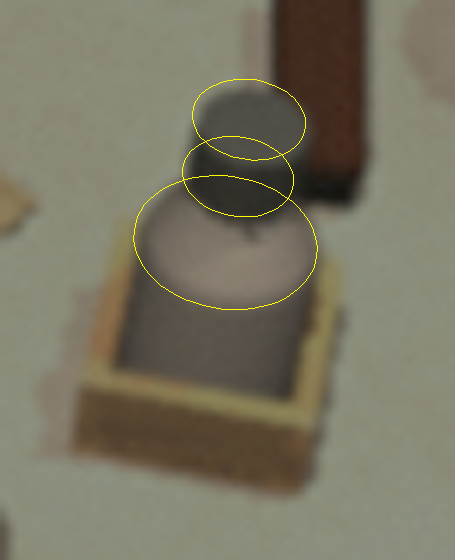

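View pics/ct.png

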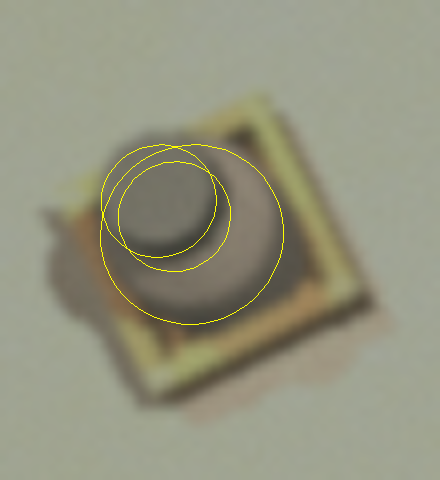

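```bash
cat > go.py <<'E'
import numpy as np,json,sys,os
from scipy.spatial.transform import Rotation as R
F="cmd.json"
def load(): return json.load(open(F)) if os.path.exists(F) else [171.435,574.992,303.892,-16.604]
def plan(way,commit=True):
    """way: list of (nrows,x,y,z,yaw); linear in between; rows rounded"""
    c=load();R0=R.from_euler("xyz",[-90,0,c[3]],degrees=True);rows=[];cur=np.array(c)
    for n,*t in way:
        t=np.array(t,float)
        for k in range(1,n+1):
            p=cur+(t-cur)*k/n
            d=R0.inv().apply(p[:3]-c[:3])/1000
            rows.append([round(float(v),4) for v in d]+[0,round(float(-np.radians(p[3]-c[3])),4),0])
        cur=t
    assert len(rows)==10,len(rows)
    print(json.dumps(rows)); l=rows[-1]
    if commit: json.dump([*(np.array(c[:3])+R0.apply(np.array(l[:3])*1000)),c[3]-np.degrees(l[4])],open(F,"w"))
    print(np.round(load(),2))
E
python3 - <<'E'
from go import *
from h import *
a=np.array([171.435,574.992,303.892,-16.604]);b=np.array([543,-105,303.9,0]);m=a+(b-a)*.7
plan([(10,*m)])
# last extents at z~174 from top
for p in((340,162),(326,156),(370,160),(370,150)):print(p,atz("top",p,174).round(0))
print(atz("scene",(247,320),174).round(0),atz("scene",(265,297),174).round(0))
E
```

```text
[[0.0385, -0.0, -0.0382, 0, -0.0203, 0], [0.0771, -0.0, -0.0764, 0, -0.0406, 0], [0.1156, -0.0, -0.1145, 0, -0.0609, 0], [0.1541, -0.0, -0.1527, 0, -0.0811, 0], [0.1926, -0.0, -0.1909, 0, -0.1014, 0], [0.2312, -0.0, -0.2291, 0, -0.1217, 0], [0.2697, -0.0, -0.2673, 0, -0.142, 0], [0.3082, -0.0, -0.3055, 0, -0.1623, 0], [0.3467, -0.0, -0.3436, 0, -0.1826, 0], [0.3853, -0.0, -0.3818, 0, -0.2029, 0]]
[431.57  99.01 303.89  -4.98]
(340, 162) [ 643. -147.  174.]
(326, 156) [664. -97. 174.]
(370, 160) [ 652. -255.  174.]
(370, 150) [ 689. -255.  174.]
[ 667. -255.  174.] [ 657. -180.  174.]
```

>>> {"method": "arm_command", "body": {"increments": [[0.0385,0,-0.0382,0,-0.0203,0],[0.0771,0,-0.0764,0,-0.0406,0],[0.1156,0,-0.1145,0,-0.0609,0],[0.1541,0,-0.1527,0,-0.0811,0],[0.1926,0,-0.1909,0,-0.1014,0],[0.2312,0,-0.2291,0,-0.1217,0],[0.2697,0,-0.2673,0,-0.142,0],[0.3082,0,-0.3055,0,-0.1623,0],[0.3467,0,-0.3436,0,-0.1826,0],[0.3853,0,-0.3818,0,-0.2029,0]], "jaw": -1, "force": 60}}

```text
time: 2.95
tool_pos: [432.2, 97.3, 304.3]
tcp_rot: [-90.0, -0.1, -4.9]
ft_force: [0.5, 0.2, -0.2]
finger_gap: 85.3
```

Run:
```python
from go import *
plan([(5,543,-105,304,0),(5,543,-105,225,0)])
```

```text
[[0.0257, -0.0, -0.0387, 0, -0.0174, 0], [0.0515, -0.0, -0.0774, 0, -0.0348, 0], [0.0772, -0.0001, -0.1161, 0, -0.0521, 0], [0.103, -0.0001, -0.1549, 0, -0.0695, 0], [0.1287, -0.0001, -0.1936, 0, -0.0869, 0], [0.1287, 0.0157, -0.1936, 0, -0.0869, 0], [0.1287, 0.0315, -0.1936, 0, -0.0869, 0], [0.1287, 0.0473, -0.1936, 0, -0.0869, 0], [0.1287, 0.0631, -0.1936, 0, -0.0869, 0], [0.1287, 0.0789, -0.1936, 0, -0.0869, 0]]
[ 542.98 -105.03  224.99    0.  ]
```

>>> {"method": "arm_command", "body": {"increments": [[0.0257,0,-0.0387,0,-0.0174,0],[0.0515,0,-0.0774,0,-0.0348,0],[0.0772,0,-0.1161,0,-0.0521,0],[0.103,0,-0.1549,0,-0.0695,0],[0.1287,0,-0.1936,0,-0.0869,0],[0.1287,0.0157,-0.1936,0,-0.0869,0],[0.1287,0.0315,-0.1936,0,-0.0869,0],[0.1287,0.0473,-0.1936,0,-0.0869,0],[0.1287,0.0631,-0.1936,0,-0.0869,0],[0.1287,0.0789,-0.1936,0,-0.0869,0]]}}

```text
time: 4.2
tool_pos: [542.8, -104.4, 223.9]
tcp_rot: [-90.0, 0.0, 0.1]
ft_force: [0.0, -0.3, -0.7]
finger_gap: 85.4
```

Run:
```python
from h import *
print(r.sense()["tool_pos"],r.sense()["tcp_rot"])
for n in("scene","top"): cv2.imwrite(f"pics/{n}1.png",r.snapshot(n)[:,:,::-1])
a=cv2.imread("pics/scene1.png")[200:330,190:340];a=cv2.resize(a,None,fx=4,fy=4,interpolation=cv2.INTER_CUBIC)
cv2.imwrite("pics/sc1c.png",a)
```

```text
[ 542.77251478 -104.39492958  223.91015433] [-8.99954353e+01  6.82349181e-03  5.13392415e-02]
```

View pics/sc1c.png

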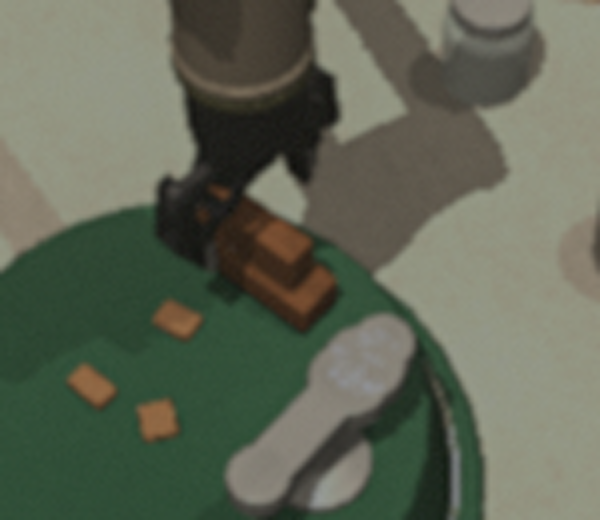

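Run:
```python
from h import *
for P in((543,-150,165),(543,-62,165),(532,-150,165),(554,-150,165),(483,-123,130),(603,-123,130),(603,-123,100),(588,-117,170),(588,-93,170)):
    print(P,((proj("scene",P)-[190,200]+.5)*4).round(0))
```

```text
(543, -150, 165) [206. 261.]
(543, -62, 165) [298. 178.]
(532, -150, 165) [194. 251.]
(554, -150, 165) [218. 271.]
(483, -123, 130) [174. 213.]
(603, -123, 130) [302. 315.]
(603, -123, 100) [303. 338.]
(588, -117, 170) [291. 265.]
(588, -93, 170) [316. 241.]
```

Run:
```python
from go import *
plan([(4,543,-105,209,0),(6,543,-105,209,0)])
```

```text
[[0.0, 0.004, 0.0, 0, 0.0, 0], [0.0, 0.008, 0.0, 0, 0.0, 0], [0.0, 0.012, 0.0, 0, 0.0, 0], [0.0, 0.016, 0.0, 0, 0.0, 0], [0.0, 0.016, 0.0, 0, 0.0, 0], [0.0, 0.016, 0.0, 0, 0.0, 0], [0.0, 0.016, 0.0, 0, 0.0, 0], [0.0, 0.016, 0.0, 0, 0.0, 0], [0.0, 0.016, 0.0, 0, 0.0, 0], [0.0, 0.016, 0.0, 0, 0.0, 0]]
[ 542.98 -105.03  208.99    0.  ]
```

>>> {"method": "arm_command", "body": {"increments": [[0,0.004,0,0,0,0],[0,0.008,0,0,0,0],[0,0.012,0,0,0,0],[0,0.016,0,0,0,0],[0,0.016,0,0,0,0],[0,0.016,0,0,0,0],[0,0.016,0,0,0,0],[0,0.016,0,0,0,0],[0,0.016,0,0,0,0],[0,0.016,0,0,0,0]], "jaw": -1}}

```text
time: 5.55
tool_pos: [543.0, -105.0, 209.0]
tcp_rot: [-90.0, -0.0, -0.0]
ft_force: [0.6, 0.5, 0.1]
finger_gap: 85.5
```

>>> {"method": "arm_command", "body": {"increments": [[0,0,0,0,0,0],[0,0,0,0,0,0],[0,0,0,0,0,0],[0,0,0,0,0,0],[0,0,0,0,0,0],[0,0,0,0,0,0],[0,0,0,0,0,0],[0,0,0,0,0,0],[0,0,0,0,0,0],[0,0,0,0,0,0]], "jaw": 1, "force": 60}}

```text
time: 6.8
tool_pos: [543.1, -105.0, 209.2]
tcp_rot: [-90.0, -0.0, 0.0]
ft_force: [1.8, 0.2, 2.8]
finger_gap: 23.6
```

Run:
```python
from go import *
plan([(1,543,-105,210.2,0),(9,548,-177,210.2,0)])
```

```text
[[0.0, -0.0012, 0.0, 0, 0.0, 0], [0.0006, -0.0012, -0.008, 0, 0.0, 0], [0.0011, -0.0012, -0.016, 0, 0.0, 0], [0.0017, -0.0012, -0.024, 0, 0.0, 0], [0.0022, -0.0012, -0.032, 0, 0.0, 0], [0.0028, -0.0012, -0.04, 0, 0.0, 0], [0.0034, -0.0012, -0.048, 0, 0.0, 0], [0.0039, -0.0012, -0.056, 0, 0.0, 0], [0.0045, -0.0012, -0.064, 0, 0.0, 0], [0.005, -0.0012, -0.072, 0, 0.0, 0]]
[ 547.98 -177.03  210.19    0.  ]
```

>>> {"method": "arm_command", "body": {"increments": [[0,-0.0012,0,0,0,0],[0.0006,-0.0012,-0.008,0,0,0],[0.0011,-0.0012,-0.016,0,0,0],[0.0017,-0.0012,-0.024,0,0,0],[0.0022,-0.0012,-0.032,0,0,0],[0.0028,-0.0012,-0.04,0,0,0],[0.0034,-0.0012,-0.048,0,0,0],[0.0039,-0.0012,-0.056,0,0,0],[0.0045,-0.0012,-0.064,0,0,0],[0.005,-0.0012,-0.072,0,0,0]]}}

```text
time: 8.05
tool_pos: [548.0, -177.6, 210.2]
tcp_rot: [-90.0, -0.0, -0.0]
ft_force: [-0.7, 0.7, -0.7]
finger_gap: 23.5
```

Run:
```python
from h import *
s=r.sense();print(s["tool_pos"],s["ft_force"],s["wrist_torque"])
for n in("scene","top"): cv2.imwrite(f"pics/{n}2.png",r.snapshot(n)[:,:,::-1])
a=cv2.imread("pics/scene2.png")[200:330,170:320];b=cv2.imread("pics/top2.png")[130:245,290:410]
cv2.imwrite("pics/2c.png",cv2.resize(a,None,fx=4,fy=4,interpolation=cv2.INTER_CUBIC))
```

```text
[ 548.01729656 -177.55655251  210.18965197] [-0.7020084   0.70485446 -0.70140749] [0.002368   0.01677085 0.02008732]
```

View pics/2c.png

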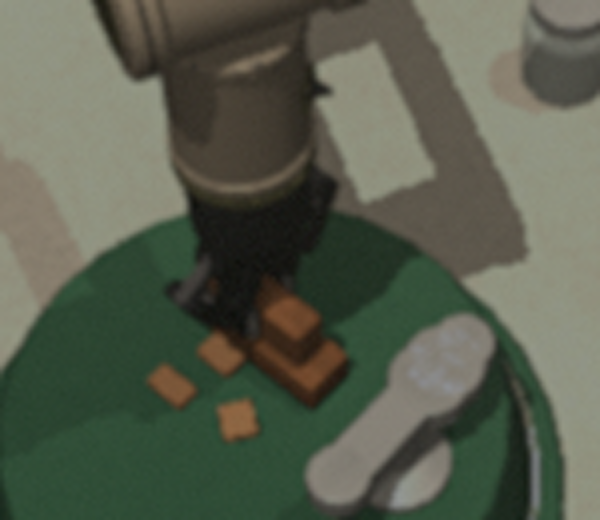

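>>> {"method": "arm_command", "body": {"increments": [[0,0,-0.011,0,0,0],[0,0,-0.022,0,0,0],[0,0,-0.033,0,0,0],[0,0,-0.044,0,0,0],[0,0,-0.055,0,0,0],[0,0,-0.066,0,0,0],[0,0,-0.077,0,0,0],[0,0,-0.088,0,0,0],[0,0,-0.099,0,0,0],[0,0,-0.11,0,0,0]]}}

```text
time: 9.4
tool_pos: [548.0, -287.7, 210.2]
tcp_rot: [-90.0, 0.0, 0.0]
ft_force: [0.5, 0.1, -1.5]
finger_gap: 23.4
```

Run:
```python
from h import *
s=r.sense();print(s["tool_pos"],s["ft_force"],s["wrist_torque"])
cv2.imwrite("pics/scene3.png",r.snapshot("scene")[:,:,::-1])
a=cv2.imread("pics/scene3.png")[220:370,140:320]
cv2.imwrite("pics/3c.png",cv2.resize(a,None,fx=4,fy=4,interpolation=cv2.INTER_CUBIC))
```

```text
[ 547.97065996 -287.74647001  210.18919437] [ 0.52038177  0.08470345 -1.54178164] [ 0.05254501  0.00075307 -0.03496831]
```

View pics/3c.png

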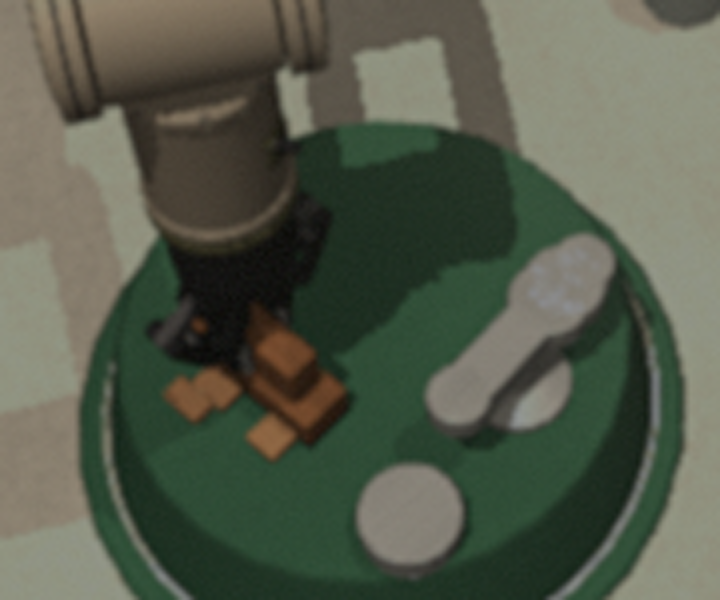

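>>> {"method": "arm_command", "body": {"increments": [[0,0,-0.012,0,0,0],[0,0,-0.024,0,0,0],[0,0,-0.036,0,0,0],[0,0,-0.048,0,0,0],[0,0,-0.06,0,0,0],[0,0,-0.072,0,0,0],[0,0,-0.083,0,0,0],[0,0,-0.094,0,0,0],[0,0,-0.105,0,0,0],[0,0,-0.115,0,0,0]]}}

```text
time: 10.7
tool_pos: [548.0, -402.7, 210.2]
tcp_rot: [-90.0, -0.0, -0.0]
ft_force: [0.3, 0.6, -2.3]
finger_gap: 23.5
```

Run:
```python
from h import *
s=r.sense();print(s["tool_pos"],s["ft_force"],s["wrist_torque"])
cv2.imwrite("pics/scene4.png",r.snapshot("scene")[:,:,::-1])
a=cv2.imread("pics/scene4.png")[220:400,100:300]
cv2.imwrite("pics/4c.png",cv2.resize(a,None,fx=4,fy=3.3,interpolation=cv2.INTER_CUBIC))
```

```text
[ 547.98146729 -402.73284298  210.17576287] [ 0.33474937  0.5758769  -2.29396941] [-0.05146581  0.00972626  0.01238209]
```

View pics/4c.png

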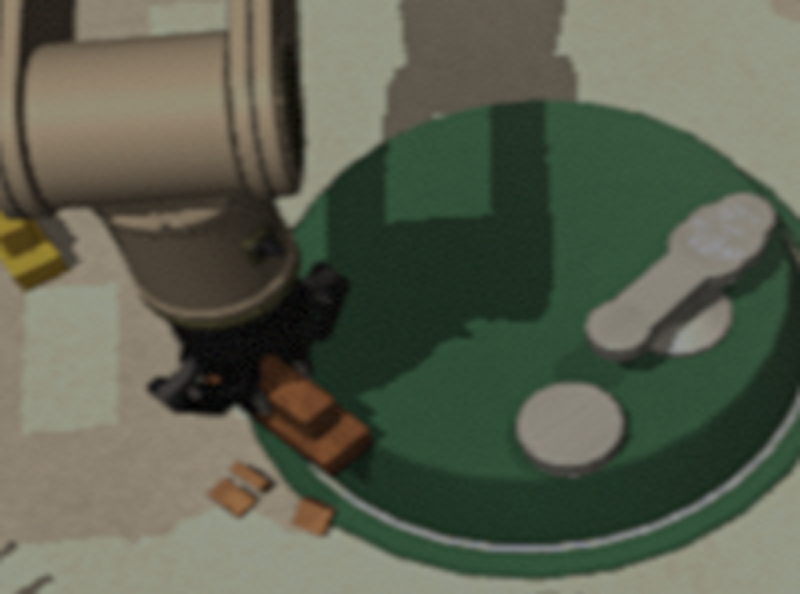

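Run:
```python
import json
json.dump([547.98,-402.03,210.19,0.0],open("cmd.json","w"))
from go import *
plan([(2,548,-402,222,0),(8,548,-182,222,0)])
```

```text
[[0.0, -0.0059, 0.0, 0, -0.0, 0], [0.0, -0.0118, 0.0, 0, -0.0, 0], [0.0, -0.0118, 0.0275, 0, -0.0, 0], [0.0, -0.0118, 0.055, 0, -0.0, 0], [0.0, -0.0118, 0.0825, 0, -0.0, 0], [0.0, -0.0118, 0.11, 0, -0.0, 0], [0.0, -0.0118, 0.1375, 0, -0.0, 0], [0.0, -0.0118, 0.165, 0, -0.0, 0], [0.0, -0.0118, 0.1925, 0, -0.0, 0], [0.0, -0.0118, 0.22, 0, -0.0, 0]]
[ 547.98 -182.03  221.99    0.  ]
```

>>> {"method": "arm_command", "body": {"increments": [[0,-0.0059,0,0,0,0],[0,-0.0118,0,0,0,0],[0,-0.0118,0.0275,0,0,0],[0,-0.0118,0.055,0,0,0],[0,-0.0118,0.0825,0,0,0],[0,-0.0118,0.11,0,0,0],[0,-0.0118,0.1375,0,0,0],[0,-0.0118,0.165,0,0,0],[0,-0.0118,0.1925,0,0,0],[0,-0.0118,0.22,0,0,0]]}}

```text
time: 12.0
tool_pos: [548.1, -180.7, 222.9]
tcp_rot: [-90.0, -0.1, 0.0]
ft_force: [-0.0, 0.6, -1.5]
finger_gap: 23.4
```

Run:
```python
from h import *
s=r.sense();print(s["time"],s["tool_pos"],s["ft_force"])
cv2.imwrite("pics/scene5.png",r.snapshot("scene")[:,:,::-1])
a=cv2.imread("pics/scene5.png")[220:400,100:300]
cv2.imwrite("pics/5c.png",cv2.resize(a,None,fx=4,fy=3.3,interpolation=cv2.INTER_CUBIC))
```

```text
12.0 [ 548.11928766 -180.72937747  222.86144285] [-0.02034228  0.64164497 -1.53800091]
```

View pics/5c.png

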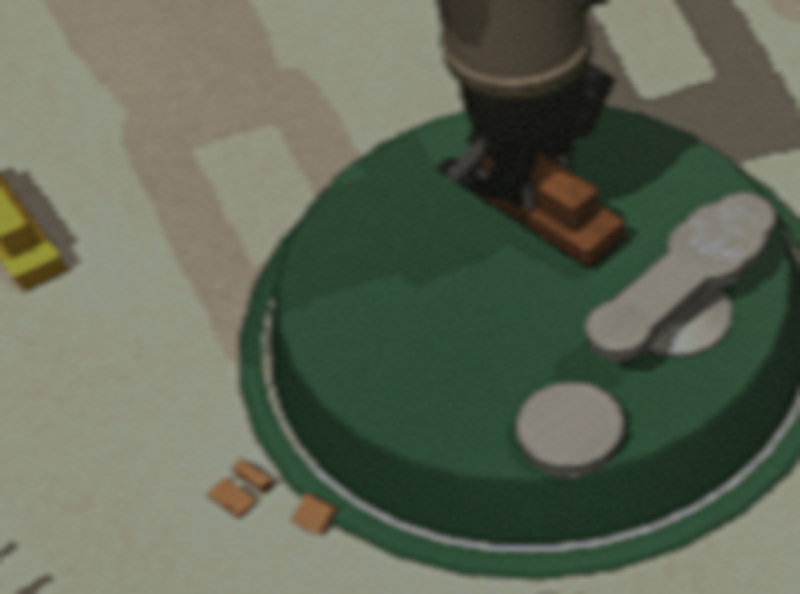

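Run:
```python
from fit import *
for n,roi in(("scene",(145,350,190,390)),("top",(385,160,430,230))):
    im=r.snapshot(n);cv2.imwrite(f"pics/{n}6.png",im[:,:,::-1])
    m=color(im,roi).astype(np.uint8);k,l,s,c=cv2.connectedComponentsWithStats(m)
    for i in range(1,k):
        if s[i,4]>8:
            p=atz(n,c[i],5);print(n,s[i],c[i].round(1),p.round(1),np.hypot(p[0]-580,p[1]+219).round(1))
a=cv2.imread("pics/top6.png")[130:250,290:430]
cv2.imwrite("pics/6c.png",cv2.resize(a,None,fx=5,fy=5,interpolation=cv2.INTER_CUBIC))
a=cv2.imread("pics/scene6.png")[340:400,135:215]
cv2.imwrite("pics/6d.png",cv2.resize(a,None,fx=9,fy=9,interpolation=cv2.INTER_CUBIC))
```

```text
scene [158 359  10  10  50] [162.8 363.8] [ 528.9 -437.2    5. ] 224.2
scene [152 365  12  11  81] [157.7 370. ] [ 532.  -456.9    5. ] 242.7
scene [173 370  11  12  86] [178.1 375.3] [ 581.5 -430.6    5. ] 211.6
top [401 185   5   7  27] [403.1 187.8] [ 587.6 -429.4    5. ] 210.5
top [404 198   8   7  47] [408.  200.8] [ 535.4 -447.4    5. ] 232.8
```

View pics/6c.png

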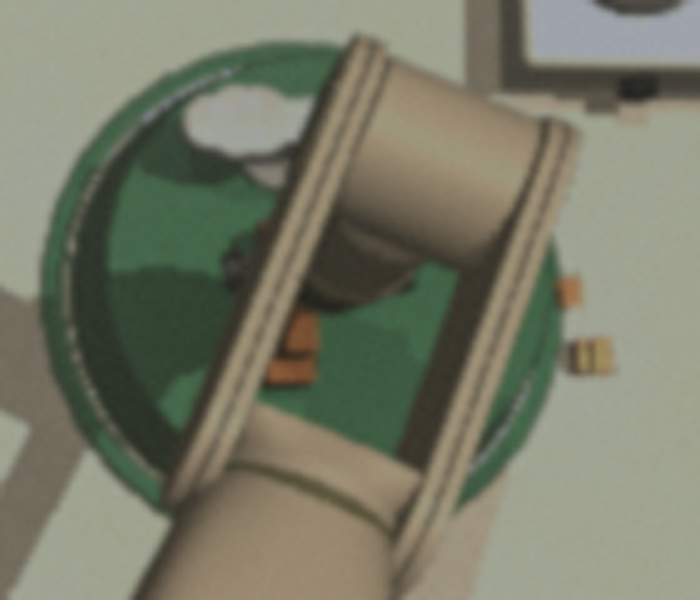

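View pics/6d.png

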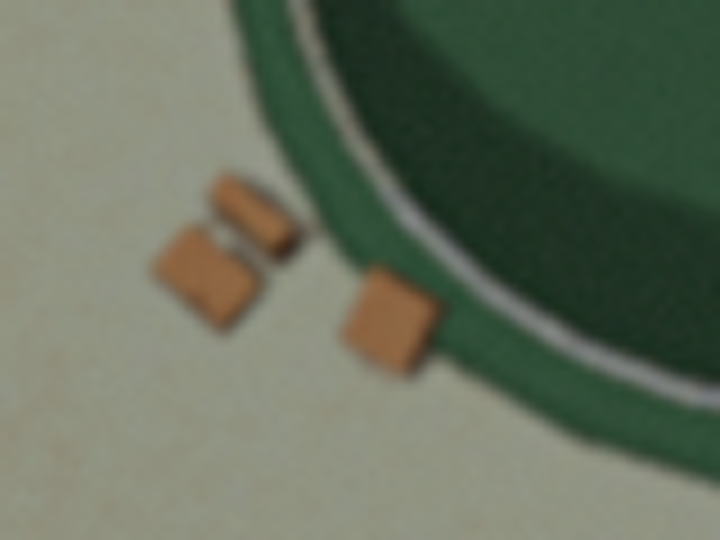

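Run:
```python
from go import *
from h import *
print(atz("top",(390,150),60).round(0),atz("top",(393,95),60).round(0))
plan([(6,572,-400,222,0),(2,612,-437,222,0),(2,612,-437,165,0)])
```

```text
[ 726. -364.   60.] [ 952. -382.   60.]
[[0.004, -0.0, -0.0363, 0, -0.0, 0], [0.008, -0.0, -0.0727, 0, -0.0, 0], [0.012, -0.0, -0.109, 0, -0.0, 0], [0.016, -0.0, -0.1453, 0, -0.0, 0], [0.02, -0.0, -0.1816, 0, -0.0, 0], [0.024, -0.0, -0.218, 0, -0.0, 0], [0.044, -0.0, -0.2365, 0, -0.0, 0], [0.064, -0.0, -0.255, 0, -0.0, 0], [0.064, 0.0285, -0.255, 0, -0.0, 0], [0.064, 0.057, -0.255, 0, -0.0, 0]]
[ 611.98 -437.03  164.99    0.  ]
```

>>> {"method": "arm_command", "body": {"increments": [[0.004,0,-0.0363,0,0,0],[0.008,0,-0.0727,0,0,0],[0.012,0,-0.109,0,0,0],[0.016,0,-0.1453,0,0,0],[0.02,0,-0.1816,0,0,0],[0.024,0,-0.218,0,0,0],[0.044,0,-0.2365,0,0,0],[0.064,0,-0.255,0,0,0],[0.064,0.0285,-0.255,0,0,0],[0.064,0.057,-0.255,0,0,0]]}}

```text
time: 13.4
tool_pos: [612.1, -438.4, 164.9]
tcp_rot: [-90.1, -0.1, -0.0]
ft_force: [-0.4, -0.1, -1.6]
finger_gap: 23.2
```

Run:
```python
from h import *
s=r.sense();print(s["time"],s["tool_pos"],s["ft_force"],s["tcp_rot"])
cv2.imwrite("pics/scene7.png",r.snapshot("scene")[:,:,::-1])
a=cv2.imread("pics/scene7.png")[270:400,110:260]
cv2.imwrite("pics/7c.png",cv2.resize(a,None,fx=4.5,fy=4.5,interpolation=cv2.INTER_CUBIC))
```

```text
13.4 [ 612.05123354 -438.43451697  164.8768303 ] [-0.38781684 -0.10106437 -1.56546622] [-9.00706690e+01 -5.79715324e-02 -3.94679175e-02]
```

View pics/7c.png

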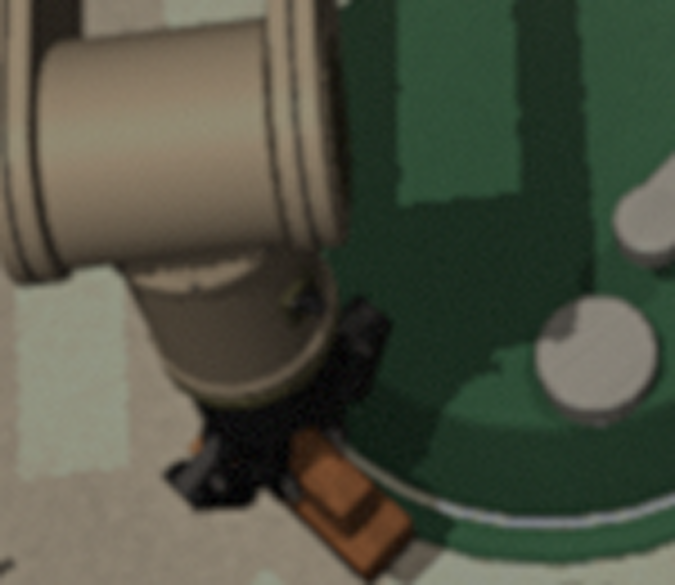

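>>> {"method": "arm_command", "body": {"increments": [[0,0.007,0,0,0,0],[0,0.014,0,0,0,0],[0,0.021,0,0,0,0],[0,0.027,0,0,0,0],[0,0.03,-0.001,0,0,0],[0,0.032,-0.002,0,0,0],[0,0.033,-0.004,0,0,0],[0,0.034,-0.006,0,0,0],[0,0.035,-0.008,0,0,0],[0,0.036,-0.01,0,0,0]]}}

```text
time: 14.7
tool_pos: [612.0, -447.3, 129.0]
tcp_rot: [-90.0, -0.0, -0.0]
ft_force: [-0.1, 0.3, -0.5]
finger_gap: 23.0
```

>>> {"method": "arm_command", "body": {"increments": [[0,0.0015,-0.001,0,0,0],[0,0.003,-0.002,0,0,0],[0,0.0045,-0.004,0,0,0],[0,0.006,-0.006,0,0,0],[0,0.007,-0.009,0,0,0],[0,0.008,-0.012,0,0,0],[0,0.009,-0.016,0,0,0],[0,0.009,-0.02,0,0,0],[0,0.009,-0.025,0,0,0],[0,0.009,-0.03,0,0,0]]}}

```text
time: 15.95
tool_pos: [612.0, -477.4, 120.1]
tcp_rot: [-90.0, -0.0, -0.0]
ft_force: [-0.3, -0.2, -1.5]
finger_gap: 23.3
```

Run:
```python
from h import *
s=r.sense();print(s["time"],s["tool_pos"],s["ft_force"],s["tcp_rot"],s["finger_gap"])
cv2.imwrite("pics/scene8.png",r.snapshot("scene")[:,:,::-1])
a=cv2.imread("pics/scene8.png")[290:420,90:240]
cv2.imwrite("pics/8c.png",cv2.resize(a,None,fx=4.5,fy=4.5,interpolation=cv2.INTER_CUBIC))
```

```text
15.95 [ 611.97022683 -477.4463297   120.06025865] [-0.29220825 -0.21066468 -1.50932   ] [-9.00067071e+01 -2.15516658e-03 -1.27197835e-03] 23.264983839013166
```

View pics/8c.png

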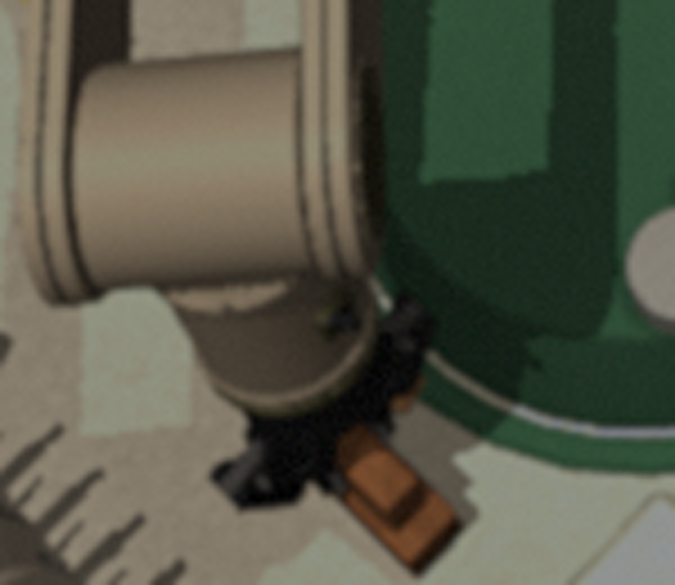

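Run:
```python
import json
json.dump([611.98,-477.03,119.99,0.0],open("cmd.json","w"))
from go import *
plan([(3,612,-477,222,0),(2,580,-420,222,0),(5,550,-230,222,0)])
```

```text
[[0.0, -0.034, 0.0, 0, -0.0, 0], [0.0, -0.068, 0.0, 0, -0.0, 0], [0.0, -0.102, 0.0, 0, -0.0, 0], [-0.016, -0.102, 0.0285, 0, -0.0, 0], [-0.032, -0.102, 0.057, 0, -0.0, 0], [-0.038, -0.102, 0.095, 0, -0.0, 0], [-0.044, -0.102, 0.133, 0, -0.0, 0], [-0.05, -0.102, 0.171, 0, -0.0, 0], [-0.056, -0.102, 0.209, 0, -0.0, 0], [-0.062, -0.102, 0.247, 0, -0.0, 0]]
[ 549.98 -230.03  221.99    0.  ]
```

>>> {"method": "arm_command", "body": {"increments": [[0,-0.034,0,0,0,0],[0,-0.068,0,0,0,0],[0,-0.102,0,0,0,0],[-0.016,-0.102,0.0285,0,0,0],[-0.032,-0.102,0.057,0,0,0],[-0.038,-0.102,0.095,0,0,0],[-0.044,-0.102,0.133,0,0,0],[-0.05,-0.102,0.171,0,0,0],[-0.056,-0.102,0.209,0,0,0],[-0.062,-0.102,0.247,0,0,0]]}}

```text
time: 17.25
tool_pos: [549.8, -228.9, 222.4]
tcp_rot: [-90.0, -0.0, -0.0]
ft_force: [-0.0, -0.7, -1.2]
finger_gap: 23.4
```

Run:
```python
from fit import *
for n,roi in(("scene",(145,350,190,390)),("top",(385,160,430,230))):
    im=r.snapshot(n);cv2.imwrite(f"pics/{n}9.png",im[:,:,::-1])
    m=color(im,roi).astype(np.uint8);k,l,s,c=cv2.connectedComponentsWithStats(m)
    for i in range(1,k):
        if s[i,4]>8:
            p=atz(n,c[i],5);print(n,s[i],c[i].round(1),p.round(1),np.hypot(p[0]-580,p[1]+219).round(1))
a=cv2.imread("pics/scene9.png")[340:400,135:215]
cv2.imwrite("pics/9d.png",cv2.resize(a,None,fx=9,fy=9,interpolation=cv2.INTER_CUBIC))
```

```text
scene [158 360  10   9  49] [162.8 363.9] [ 529.2 -437.3    5. ] 224.2
scene [152 365  12  11  81] [157.7 370. ] [ 532.  -456.9    5. ] 242.7
scene [173 370  11  12  87] [178.1 375.3] [ 581.7 -430.6    5. ] 211.6
top [405 198   8   7  37] [408.8 201.2] [ 533.6 -450.7    5. ] 236.3
```

View pics/9d.png

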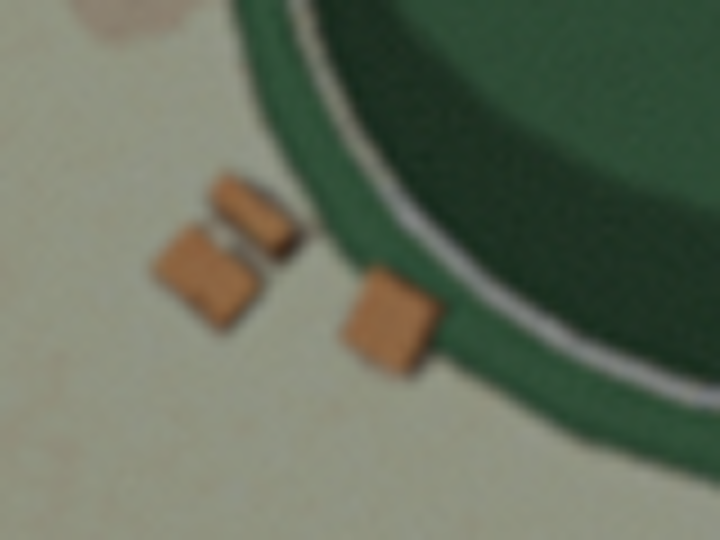

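>>> {"method": "arm_command", "body": {"increments": [[0,0.003,0,0,0,0],[0,0.006,0,0,0,0],[0,0.009,0,0,0,0],[0,0.011,0,0,0,0],[0,0.012,0,0,0,0],[0,0.0125,0,0,0,0],[0,0.013,0,0,0,0],[0,0.013,0,0,0,0],[0,0.013,0,0,0,0],[0,0.013,0,0,0,0]]}}

```text
time: 18.6
tool_pos: [550.1, -230.1, 209.2]
tcp_rot: [-90.0, -0.0, 0.0]
ft_force: [-1.1, 0.2, 0.2]
finger_gap: 23.2
```

>>> {"method": "arm_command", "body": {"increments": [[0,0,0,0,0,0],[0,0,0,0,0,0],[0,0,0,0,0,0],[0,0,0,0,0,0],[0,0,0,0,0,0],[0,0,0,0,0,0],[0,-0.01,0,0,0,0],[0,-0.03,0,0,0,0],[0,-0.06,0,0,0,0],[0,-0.1,0,0,0,0]], "jaw": -1}}

```text
time: 19.85
tool_pos: [549.8, -229.9, 310.9]
tcp_rot: [-90.0, 0.0, 0.0]
ft_force: [1.2, -0.3, -0.1]
finger_gap: 85.7
```

Run:
```python
import json
json.dump([549.98,-230.03,308.99,0.0],open("cmd.json","w"))
from go import *
from h import *
cv2.imwrite("pics/scene10.png",r.snapshot("scene")[:,:,::-1])
cv2.imwrite("pics/10.png",cv2.resize(cv2.imread("pics/scene10.png")[180:410,120:400],None,fx=2.6,fy=2.6))
plan([(10,540,250,309,-45)])
```

```text
[[-0.001, -0.0, 0.048, 0, 0.0785, 0], [-0.002, -0.0, 0.096, 0, 0.1571, 0], [-0.003, -0.0, 0.144, 0, 0.2356, 0], [-0.004, -0.0, 0.192, 0, 0.3142, 0], [-0.005, -0.0, 0.24, 0, 0.3927, 0], [-0.006, -0.0, 0.288, 0, 0.4712, 0], [-0.007, -0.0, 0.336, 0, 0.5498, 0], [-0.008, -0.0, 0.384, 0, 0.6283, 0], [-0.009, -0.0, 0.432, 0, 0.7069, 0], [-0.01, -0.0, 0.48, 0, 0.7854, 0]]
[539.98 249.97 308.99 -45.  ]
```

View pics/10.png

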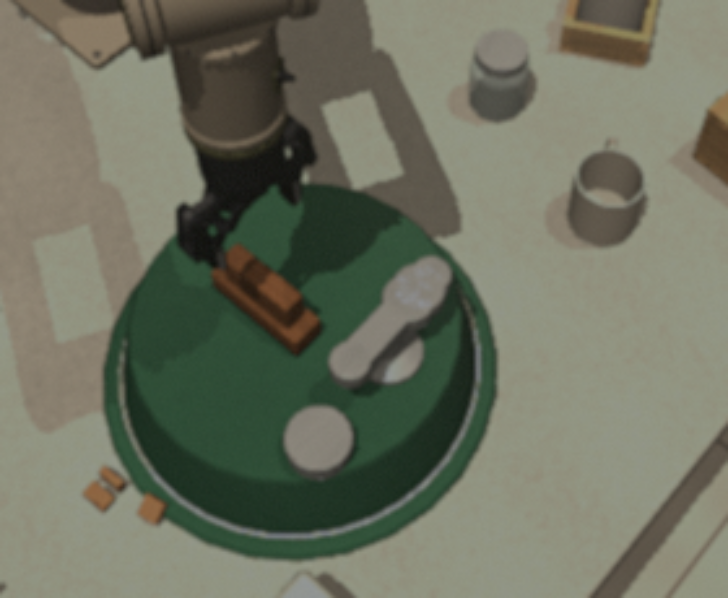

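>>> {"method": "arm_command", "body": {"increments": [[-0.001,0,0.048,0,0.0785,0],[-0.002,0,0.096,0,0.1571,0],[-0.003,0,0.144,0,0.2356,0],[-0.004,0,0.192,0,0.3142,0],[-0.005,0,0.24,0,0.3927,0],[-0.006,0,0.288,0,0.4712,0],[-0.007,0,0.336,0,0.5498,0],[-0.008,0,0.384,0,0.6283,0],[-0.009,0,0.432,0,0.7069,0],[-0.01,0,0.48,0,0.7854,0]]}}

```text
time: 21.15
tool_pos: [540.1, 251.7, 311.1]
tcp_rot: [-89.9, -0.1, -45.1]
ft_force: [1.4, -0.3, 0.1]
finger_gap: 85.6
```

Run:
```python
from fit import *
t=np.linspace(0,2*np.pi,60)
ring=lambda p,R,z:np.c_[p[0]+R*np.cos(t),p[1]+R*np.sin(t),0*t+z]
P=lambda p:[np.r_[ring(p,25,143),ring(p,25,179)]]
# cap segmentation: dark-gray relative to white bottle
for n,roi in(("scene",(345,140,378,175)),("top",(178,178,206,206))):
    im=cv2.imread(f"pics/{n}0.png");g=cv2.cvtColor(im,cv2.COLOR_BGR2GRAY)[roi[1]:roi[3],roi[0]:roi[2]]
    print(n);print("\n".join(" ".join("%3d"%v for v in row[::1]) for row in g[::2]))
```

```text
scene
135 136 136 135 135 137 137 137 138 137 139 137 137 136 127 120 121 119  92  52  44  46  49  48  47  49  47  49  49  46  47  52  86
137 136 134 137 137 137 136 137 139 137 138 136 137 135 127 121 121 121  92  53  42  46  47  48  50  48  47  48  51  48  46  54  89
134 135 136 136 136 136 135 136 137 139 137 135 138 135 129 124 123 119  92  50  45  47  49  50  49  46  48  48  47  48  47  53  89
137 138 137 137 137 138 137 137 136 137 137 137 139 136 128 118 121 118  94  53  43  47  47  50  50  48  48  46  47  49  45  53  87
136 136 137 138 136 136 137 139 136 130 118 103  94  89  83  81  84  86  79  66  60  53  49  47  48  47  47  49  49  47  46  50  88
136 137 139 138 138 139 139 136 117  91  78  77  77  77  76  78  76  78  77  80  76  75  66  58  50  48  49  48  44  50  47  53  87
139 137 137 138 137 140 140 125  97  78  76  78  79  78  77  78  79  78  78  80  78  77  78  70  56  48  47  49  47  49  43  52  87
137 136 138 138 138 139 131 101  70  70  78  79  78  79  78  78  79  78  78  78  80  78  78  70  59  48  47  49  49  50  46  55  85
137 135 137 137 138 137 119  81  49  5
[... 2153 characters left out ...]
 125 127 127 125 119 101  87
111 110 111 104  93  91  91  90  96 106 109 111 110 106  93  78  70  67  84 111 122 126 124 126 122 114  97  86
110 110 109 110 102  91  90  89  85  77  70  68  65  64  67  74  88 106 115 121 126 126 124 122 116 101  89  85
111 111 111 111 109 101  90  91  93  93  93  93  99 102 104 111 115 118 121 120 120 122 119 113  99  87  86  82
110 109 110 110 111 108 100  93  94 105 109 111 112 112 110 112 113 115 116 116 114 108  99  89  83  81  81  81
110 107 108 108 110 111 108 105  97  85  85  91  96 101 103 105 102  98  99  92  86  82  77  78  80  83  92 105
140 121 116 109 110 113 119 117 112  96  79  74  76  76  74  73  72  71  71  72  76  79  89 104 114 127 132 135
```

Run:
```python
from h import *
print(atz("scene",(360.3,153),179),atz("top",(189,188.1),179),tri((360.3,153),(189,188.1)))
# rack: square corners at z=50 from top crop (8x, origin 170,165)
for p in((262,95),(375,300),(60,212),(150,390)): print(atz("top",(170+p[0]/8-.5,165+p[1]/8-.5),50 if p[1]!=390 else 50).round(1))
```

```text
[537.56941272 379.21466484 179.        ] [538.20273839 385.30790675 179.        ] (array([537.18762699, 384.32864665, 175.62822606]), np.float64(4.54559997315768))
[610.4 362.5  50. ]
[511.5 305.3  50. ]
[551.7 456.3  50. ]
[466.7 410.1  50. ]
```

Run:
```python
from go import *
plan([(4,537.5,382,309,-60),(6,537.5,382,235,-60)])
```

```text
[[-0.0238, -0.0, 0.0229, 0, 0.0654, 0], [-0.0476, -0.0, 0.0458, 0, 0.1309, 0], [-0.0713, -0.0, 0.0687, 0, 0.1963, 0], [-0.0951, -0.0, 0.0916, 0, 0.2618, 0], [-0.0951, 0.0123, 0.0916, 0, 0.2618, 0], [-0.0951, 0.0247, 0.0916, 0, 0.2618, 0], [-0.0951, 0.037, 0.0916, 0, 0.2618, 0], [-0.0951, 0.0493, 0.0916, 0, 0.2618, 0], [-0.0951, 0.0617, 0.0916, 0, 0.2618, 0], [-0.0951, 0.074, 0.0916, 0, 0.2618, 0]]
[537.51 381.99 234.99 -60.  ]
```

>>> {"method": "arm_command", "body": {"increments": [[-0.0238,0,0.0229,0,0.0654,0],[-0.0476,0,0.0458,0,0.1309,0],[-0.0713,0,0.0687,0,0.1963,0],[-0.0951,0,0.0916,0,0.2618,0],[-0.0951,0.0123,0.0916,0,0.2618,0],[-0.0951,0.0247,0.0916,0,0.2618,0],[-0.0951,0.037,0.0916,0,0.2618,0],[-0.0951,0.0493,0.0916,0,0.2618,0],[-0.0951,0.0617,0.0916,0,0.2618,0],[-0.0951,0.074,0.0916,0,0.2618,0]]}}

```text
time: 22.4
tool_pos: [537.5, 381.7, 234.1]
tcp_rot: [-90.0, 0.0, -60.0]
ft_force: [-0.5, 0.7, 1.0]
finger_gap: 85.5
```

Run:
```python
from h import *
s=r.sense();print(s["time"],s["tool_pos"],s["ft_force"],s["joint_pos"].round(1))
cv2.imwrite("pics/scene11.png",r.snapshot("scene")[:,:,::-1]);cv2.imwrite("pics/top11.png",r.snapshot("top")[:,:,::-1])
a=cv2.resize(cv2.imread("pics/scene11.png")[100:220,310:410],None,fx=5,fy=5,interpolation=cv2.INTER_CUBIC)
b=cv2.imread("pics/scene11.png")
cv2.imwrite("pics/11.png",a)
for P in((537.5+43*.866,382+43*.5,172),(537.5-43*.866,382-43*.5,172)): print((proj("scene",P)-[310,100])*5)
```

```text
22.4 [537.51438384 381.73550765 234.0826761 ] [-0.53621448  0.68216856  0.99352461] [30.9 18.8 79.6  0.  81.7  0.9]
[321.97684996 281.39908876]
[183.50294096 259.83991166]
```

View pics/11.png

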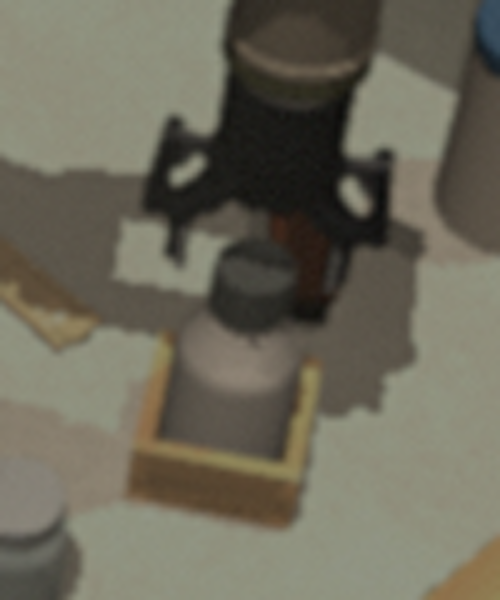

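>>> {"method": "arm_command", "body": {"increments": [[0,0.006,0,0,0,0],[0,0.012,0,0,0,0],[0,0.018,0,0,0,0],[0,0.018,0,0,0,0],[0,0.018,0,0,0,0],[0,0.018,0,0,0,0],[0,0.018,0,0,0,0],[0,0.018,0,0,0,0],[0,0.018,0,0,0,0],[0,0.018,0,0,0,0]]}}

```text
time: 23.75
tool_pos: [537.5, 382.0, 217.0]
tcp_rot: [-90.0, -0.0, -60.0]
ft_force: [0.3, -0.2, -0.8]
finger_gap: 85.4
```

>>> {"method": "arm_command", "body": {"increments": [[0,0,0,0,0,0],[0,0,0,0,0,0],[0,0,0,0,0,0],[0,0,0,0,0,0],[0,0,0,0,0,0],[0,0,0,0,0,0],[0,0,0,0,0,0],[0,0,0,0,0,0],[0,0,0,0,0,0],[0,0,0,0,0,0]], "jaw": 1, "force": 80}}

```text
time: 25.0
tool_pos: [537.6, 382.1, 217.1]
tcp_rot: [-90.0, 0.0, -60.0]
ft_force: [-1.8, -1.0, 5.2]
finger_gap: 48.7
```

Run:
```python
from h import *
for i in range(2):
  s=r.sense();print(s["time"],s["tool_pos"],s["ft_force"],s["wrist_torque"],s["finger_gap"])
```

```text
25.0 [537.60029687 382.06561581 217.12350611] [-1.7547755  -1.00925422  5.24997938] [-0.08316509  0.1101559   0.03771155] 48.66017452553561
25.0 [537.60029687 382.06561581 217.12350611] [-1.7547755  -1.00925422  5.24997938] [-0.08316509  0.1101559   0.03771155] 48.66017452553561
```

>>> {"method": "arm_command", "body": {"increments": [[0,0.0015,0,0,0,0],[0,0.003,0,0,0,0],[0,0.0045,0,0,0,0],[0,0.006,0,0,0,0],[0,0.0065,0,0,0,0],[0,0.0065,0,0,0,0],[0,0.0065,0,0,0,0],[0,0.0065,0,0,0,0],[0,0.0065,0,0,0,0],[0,0.0065,0,0,0,0]]}}

```text
time: 26.25
tool_pos: [537.6, 382.1, 211.7]
tcp_rot: [-90.0, -0.0, -60.0]
ft_force: [-4.7, -2.9, 11.5]
finger_gap: 48.6
```

>>> {"method": "arm_command", "body": {"increments": [[0,0.0005,-0.0003,0,0,0],[0,0.001,-0.0006,0,0,0],[0,0.001,-0.0006,0,-0.12,0],[0,0.001,-0.0006,0,-0.24,0],[0,0.001,-0.0006,0,-0.36,0],[0,0.001,-0.0006,0,-0.48,0],[0,0.001,-0.0006,0,-0.6,0],[0,0.001,-0.0006,0,-0.72,0],[0,0.001,-0.0006,0,-0.84,0],[0,0.001,-0.0006,0,-0.96,0]]}}

```text
time: 27.5
tool_pos: [538.3, 382.5, 211.8]
tcp_rot: [-89.8, -0.2, -4.8]
ft_force: [-0.3, 0.8, 10.5]
finger_gap: 48.9
```

Run:
```python
from h import *
s=r.sense();print(s["time"],s["tool_pos"],s["ft_force"],s["wrist_torque"],s["finger_gap"])
cv2.imwrite("pics/scene12.png",r.snapshot("scene")[:,:,::-1])
a=cv2.resize(cv2.imread("pics/scene12.png")[100:220,310:410],None,fx=5,fy=5,interpolation=cv2.INTER_CUBIC)
cv2.imwrite("pics/12.png",a)
```

```text
27.5 [538.26405477 382.48016785 211.79016008] [-0.25258699  0.77249356 10.51813474] [ 0.06304317 -0.00388443 -0.04734368] 48.86058858193173
```

View pics/12.png

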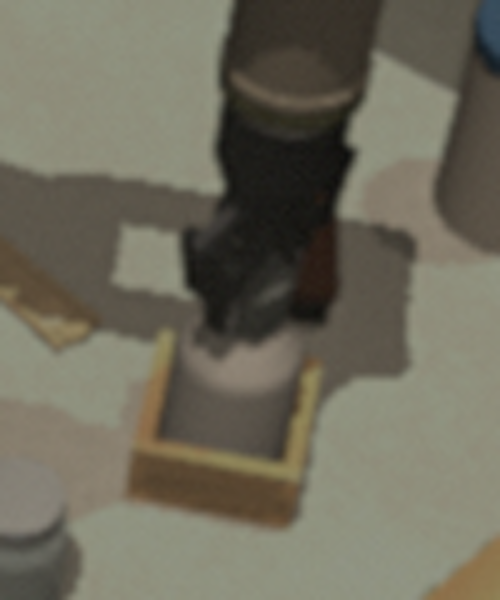

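>>> {"method": "arm_command", "body": {"increments": [[0,0.001,0,0,-0.05,0],[0,0.0015,0,0,-0.12,0],[0,0.0015,0,0,-0.2,0],[0,0.0015,0,0,-0.28,0],[0,0.0015,0,0,-0.36,0],[0,0.0015,0,0,-0.44,0],[0,0.0015,0,0,-0.5,0],[0,0.0015,0,0,-0.5,0],[0,0.0015,0,0,-0.5,0],[0,0.0015,0,0,-0.5,0]]}}

```text
time: 28.8
tool_pos: [538.4, 382.7, 210.7]
tcp_rot: [-89.9, -0.3, 23.7]
ft_force: [0.1, 0.6, 12.8]
finger_gap: 48.4
```

Run:
```python
from h import *
s=r.sense();print(s["time"],s["tool_pos"],s["tcp_rot"],s["ft_force"],s["wrist_torque"],s["finger_gap"])
```

```text
28.8 [538.41040767 382.67741147 210.69134618] [-89.94707078  -0.30791171  23.65507679] [ 0.06380113  0.57602712 12.84988092] [ 0.19460308 -0.01085077  0.02124815] 48.36334112464114
```

>>> {"method": "arm_command", "body": {"increments": [[0,-0.004,0,0,0,0],[0,-0.008,0,0,0,0],[0,-0.012,0,0,0,0],[0,-0.016,0,0,0,0],[0,-0.021,0,0,0,0],[0,-0.026,0,0,0,0],[0,-0.031,0,0,0,0],[0,-0.037,0,0,0,0],[0,-0.044,0,0,0,0],[0,-0.05,0,0,0,0]]}}

```text
time: 30.05
tool_pos: [537.1, 381.7, 258.7]
tcp_rot: [-90.0, -0.0, 23.6]
ft_force: [-0.1, 0.7, -0.7]
finger_gap: 48.7
```

Run:
```python
from h import *
s=r.sense();print(s["time"],s["tool_pos"],s["tcp_rot"],s["ft_force"],s["wrist_torque"],s["finger_gap"])
cv2.imwrite("pics/scene13.png",r.snapshot("scene")[:,:,::-1])
a=cv2.resize(cv2.imread("pics/scene13.png")[100:220,310:410],None,fx=5,fy=5,interpolation=cv2.INTER_CUBIC)
cv2.imwrite("pics/13.png",a)
```

```text
30.05 [537.12971964 381.66176267 258.74786174] [-9.00001997e+01 -3.13177766e-02  2.36448041e+01] [-0.10483884  0.70330393 -0.65917753] [ 0.00793514 -0.00653129  0.02428595] 48.71893768653797
```

View pics/13.png

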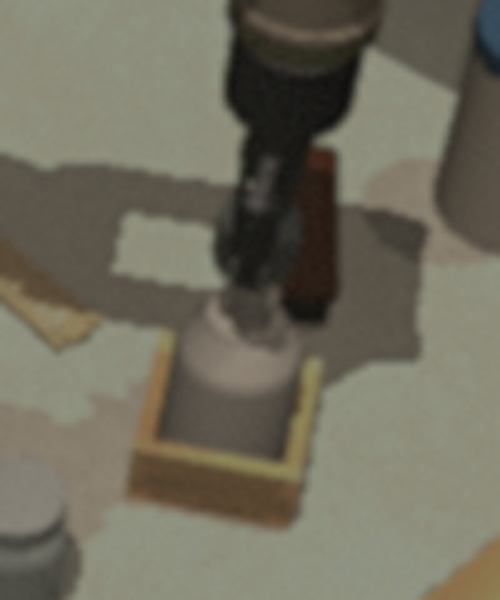

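>>> {"method": "arm_command", "body": {"increments": [[0,-0.008,0,0,0,0],[0,-0.017,0,0,0,0],[0,-0.026,0,0,0,0],[0,-0.035,0,0,0,0],[0,-0.044,0,0,0,0],[0,-0.052,0,0,0,0],[0,-0.057,0,0,0,0],[0,-0.059,0,0,0,0],[0,-0.059,0,0,0,0],[0,-0.059,0,0,0,0]]}}

```text
time: 31.35
tool_pos: [536.9, 381.6, 316.5]
tcp_rot: [-90.0, 0.0, 23.7]
ft_force: [0.4, 0.0, 0.3]
finger_gap: 48.1
```

Run:
```python
from h import *
s=r.sense();print(s["time"],s["tool_pos"],s["tcp_rot"],s["ft_force"],s["qd"].round(2),s["finger_gap"])
im=r.snapshot("scene");cv2.imwrite("pics/scene14.png",im[:,:,::-1]);cv2.imwrite("pics/top14.png",r.snapshot("top")[:,:,::-1])
b=cv2.imread("pics/scene14.png")
cv2.imwrite("pics/14.png",cv2.resize(b[70:220,300:420],None,fx=4,fy=4,interpolation=cv2.INTER_CUBIC))
cv2.imwrite("pics/14b.png",cv2.resize(b,None,fx=1.4,fy=1.4))
for z in(243,279):print(z,(proj("scene",(537.5,382,z))-[300,70]+.5)*4)
for t in("bottle_mouth","cap_center"):
  for e in r.spot_point("scene",t)[:1]:print(t,e["conf"],(np.array(e["position"])-[300,70])*4,atz("scene",e["position"],163 if t[0]=="b" else 261))
```

```text
31.35 [536.85017268 381.61030935 316.50684564] [-9.00053566e+01  4.06507374e-02  2.36508323e+01] [0.37620641 0.02486006 0.2832939 ] [ 0.12  0.05 -0.06 -0.09 -0.04  0.04] 48.063829125512356
243 [257.19894539 271.19408975]
279 [264.27319086 235.10961321]
bottle_mouth 0.72 [250.  352.4] [547.96796827 380.26023997 163.        ]
cap_center 0.64 [256. 258.] [540.23510201 374.84389386 261.        ]
```

View pics/14.png

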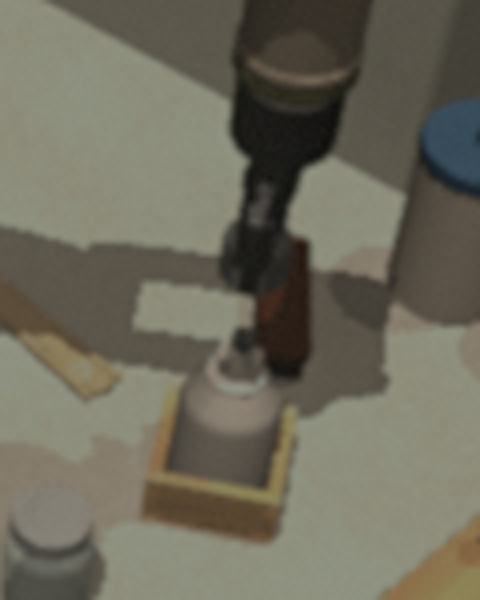

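View pics/14b.png

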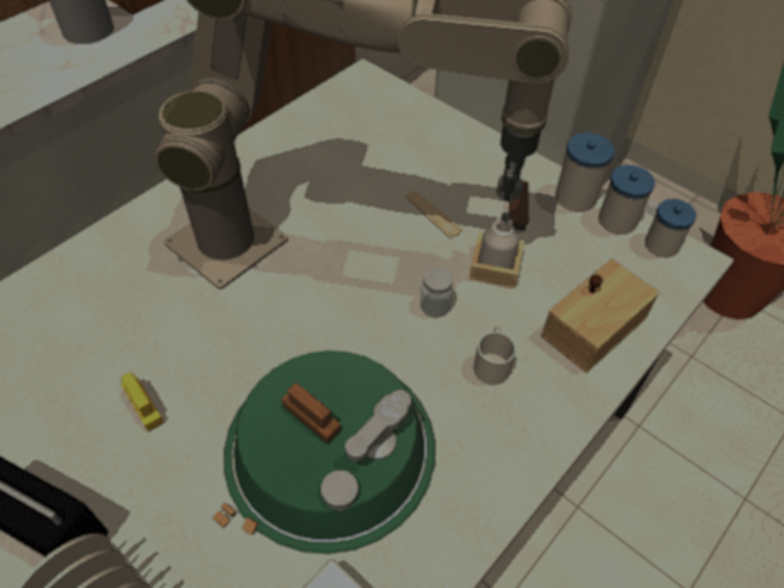

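Run:
```python
from bench import r
print(r.hand_in()); s=r.sense();print(s["time"],s["tool_pos"],s["finger_gap"])
```

```text
the job is handed in; nothing more can be done
None
the job is handed in; nothing more can be done
```

The job is handed in at about 31.5 s. All the steps were done in the order asked, but one of the three chips came to rest leaning on the foot of the basin.

- **Wiping:** I held the block by its rib about 1 mm above the top and pushed all three chips off the -y edge. Two of them lie clear on the table.
- **Leaning chip:** The third chip sits at the basin's bottom rim, about 211 mm from the centre. It seems to lean, with one edge on the table and the other on the rim. I tried once to drag it clear with the block's foot, but it didn't move. I judged it to be off the top and left it there.
- **Block:** It stands upright on the basin's top near the middle, not at its original spot. The last picture confirms this.
- **Cap:** I pressed it (wrist force up to 12.8 N) and turned it about 84° anticlockwise, after which it lifted off freely.
- **Final pose:** The cap is held level over the bottle, with the tool within 0.1° of vertical. Its lower edge is about 80 mm above the neck, worked out from the TCP height of 316.5 mm. The last picture shows the bare neck below it. The cap's sideways position over the bottle is good to about 2–3 mm, because the two cameras differed by up to 6 mm on it.
- **Other things:** The last, tin, jar, horn, brush and mug look unmoved in the last picture; I did not measure them again.

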